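# Centre the wobbly stone lantern on its plinth

### The job

The little stone lantern has been left off-centre on its round slate plinth: nudge it with light, slow taps of the fingertips against its foot until it stands upright in the middle of the plinth, centred in the brass ring. Do not grip, lift or topple it, keep the taps gentle, do not shift the plinth, and leave the other things on the table alone. Finish with the hand clear of everything.

Things in the scene. Friction and masses are not known exactly. Their poses are not given: they have to be found in the camera images.
- lantern: small light-grey cast-stone garden lantern, round, 60 mm tall, about 90 g, loose on the plinth. Origin at the centre of its underside, z up. From below: foot disc to 15 mm height, slim shaft 14 mm across to 27 mm, light box 26 mm across with 4 yellow windows, roof 34 mm across with eaves at 44 mm. Pushed at the shaft or roof it tips over
- lantern_foot (a point): point on the lantern's axis 8 mm above its underside, where the foot is widest: 40 mm across (an upright finger meets it here first). Below, the foot is rounded in and rests on a flat only 24 mm across, so it wobbles. Pushed slowly here the lantern slides (friction about 0.5 N) and stops when the push stops
- plinth: round dark slate plinth, 80 mm across, 50 mm high, about 0.7 kg, loose on the table. Origin at the centre of its underside, z up. Around it, not listed: an open keepsake box with its lid standing 235 mm high, more than 200 mm to the left (+y), and an egg-shaped incense burner 265 mm high, more than 250 mm to the right (-y), both fixed
- plinth_middle (a point): centre of the plinth's flat top face, 50 mm above the plinth's origin. A thin brass ring about this point, flush with the face, 56 mm inside and 62 mm outside diameter, marks the middle. The lantern starts 16 to 23 mm off this point, in any direction
- pebble: flat dark river pebble, 52 mm across, 19 mm high; bystander standing loose on the table, to be left alone; origin at the centre of its underside, z up
- bridge: miniature dark brown arched garden bridge, 72 x 30 x 36 mm; bystander standing loose on the table, to be left alone; origin at the centre of its underside, z up
- bell: small brass hand bell, 42 mm across, 40 mm high; bystander standing loose on the table, to be left alone; origin at the centre of its underside, z up
- teacup: blue ceramic handleless tea cup, 66 mm across the rim, 46 mm high; bystander standing loose on the table, to be left alone; origin at the centre of its underside, z up
- ball: pale glass ball 30 mm across fixed on a dark wooden stand, 38 mm high overall; bystander standing loose on the table, to be left alone; origin at the centre of its underside, z up
- tin: round copper tin with brass lid, 54 mm across, 31 mm high; bystander standing loose on the table, to be left alone; origin at the centre of its underside, z up
Mind the look-alikes: they are no part of the job. What is shaped like the lantern but green is not meant. Leave any turquoise look-alike of the plinth alone.

How it is judged:
By the outcome, as a careful person would: the job done as asked, in the order asked, and still so for the second after the job is handed in, with the robot touching nothing.
It also fails if it takes over 45 s, if anything falls off the work surface, if the arm or the gripper's body presses on something with over 40 N, if the wrist force passes 120 N, or if a joint passes its speed limit or range.

### The arm

A 6-joint arm with a two-finger parallel gripper is mounted at the origin on the work surface. World frame = base frame: x ahead of the robot, y to its left, z up, the work surface at z = 0. Lengths are in m, angles in rad, forces in N, time in s.
With the tool pointing down it reaches from about 0.25 to 0.775 m from the base axis. Payload 4 kg.
Tool frame: the origin (TCP) lies at the centre of the arm's flange, where the gripper is bolted on; the fingertips stand 199 mm ahead of it and the grasp point (between the pads) lies 180 mm ahead of it (robot.tcp_to_tips is the z of the fingertips in the tool frame, in m); z points along the fingers, y is the line along which they close (so a half turn about z gives the same grasp; the last joint's range is limited). The gripper opens to 94 mm and grips with 3 to 60 N. Pads are 16 mm wide; open, the fingers measure 119 mm over their backs; the gripper's body (75 mm by 177 mm) begins 78 mm behind the grasp point.
Start: joints at [-1.216, 0.087, 1.371, -0, 1.684, -0.103], TCP at [0.243, -0.493, 0.405] pointing down, gripper open.
Joint ranges: [-3.1, 3.1], [-0.76, 2.03], [0.27, 2.55], [-1.08, 4.22], [0.17, 2.65], [-2.57, 2.57]. Speed limits (rad/s): [2.79, 2.79, 3.14, 3.14, 3.14, 3.14].

### API

Orientations are given as [roll, pitch, yaw] about the fixed x, y, z axes, in that order (R = Rz(yaw) Ry(pitch) Rx(roll)).
In Python, from bench import robot gives the robot as it stands.
- The arm moves only by the tool play_rows, never from a script. Its arguments are lists of equal length, an entry for each row: "translation": the shift along the tool's x, y, z scaled (see below), a list of three; "twist": the turn, a rotation vector about the tool's x, y, z scaled (see below), a list of three; "gripper": the opening, from -1 (shut) to 1 (fully open). A call has 1 to 8 rows; each row shifts and turns the commanded pose from where the row before left it, along the tool's axes as they then stand; what a row does not reach is not made up. The controller multiplies each number of a shift by 0.04 m and each number of a turn by 0.1 rad. A row lasts 1/10 s, in which the tool goes at most 50 mm and 8.59 degrees, less where a joint would pass 70% of its speed; a pose out of reach is approached as far as the arm can. A call with a number of a shift or a turn outside -1 to 1 is refused whole. A call with a gripper value outside its range is refused whole. The fingers move at their own pace and stop on an object; the grip force is fixed at half the most. Time passes only in rows, so rows that do not move let the fingers close. It gives the time, the measured TCP pose, the force, the opening and the grip force at its end, in the units of the state.
- robot.get_obs(): the state, without advancing time (a new reading comes with each control period).
- robot.snapshot(name): name is "scene" or "top" or "wrist"; returns the picture (420x560x3 uint8, red, green, blue); there is no depth.
- robot.camera_model(name): a dict with "camera_matrix" (3x3 intrinsics, pixels), "rvec" (rotation vector, rad) and "tvec" (3), from world to camera coordinates, as OpenCV has them. Camera axes: x right, y down, z forward; pixel columns grow to the right and rows downward; lengths in m; the calibration is good to about 2 mm. A picture is of the moment at which its call begins: read the wrist's pose just before it. camera_model takes no time and is no camera call; for the wrist camera it gives the pose at the moment of the call.
- robot.close_job(): hands the job in; it is judged then, once.
Trained networks look in the newest picture that a camera, given by its name, has taken for a name from the list of things; names that differ only in an ending like _2 or _b are one class to them, and where a whole thing is asked for, a point or a joint stands for the part that bears it (a point fixed in the world has none). Each returns a list of dicts, best first, with "score" (0 to 1); they miss things now and then, are a little off and sometimes report something else, mostly with a low value. They report only what shows in the picture. A call takes as long as a camera call. They do not tell look-alikes from the thing itself.
- robot.recognise(name, camera): "centre" ([x, y, z] in m, in world coordinates, good to about 4 mm: the middle of the surface that is visible of it).
- robot.spot_point(name, camera): "centre" ([x, y, z] in m, in world coordinates, good to about 4 mm: a listed point, or the origin of a listed thing).
The state is a dict: "time": time; "joint_positions": joint angles; "qvel": joint speeds; "joint_torque": joint torques, N m; "tool_pos": TCP position; "ee_rot": TCP orientation; "wrist_force": force on the tool from outside, world axes, zero at the start; "wrist_torque": the same for the moment, N m; "width": finger opening in m; "finger_force": force on a finger pad.
Only numpy, scipy, OpenCV 4.12 (cv2) and the standard library are available. Lean on these libraries where they do the work, as an engineer would, in place of code of your own. Each camera call takes 0.05 s, during which the arm holds its last target. There are 200 camera calls.

## Working session

There is one attempt and no reset: what is moved stays moved. The work goes in short steps, Python scripts to look and compute and a tool call to move; the robot and the scene stay as the last step left them, time stands still between calls to the robot, and variables do not carry over. Pictures are saved under pics/ and viewed, at most 10 in all, crops included, and the job is handed in when it is done.

Besides the shell and the picture viewer there is one more tool, called after ">>>" in YAML: its name, and indented under it one key for each argument. play_rows: Moves the arm, as the interface text tells. Its arguments: {"type":"object","properties":{"translation":{"type":"array","items":{"type":"array","items":{"type":"number","minimum":-1,"maximum":1}}},"twist":{"type":"array","items":{"type":"array","items":{"type":"number","minimum":-1,"maximum":1}}},"gripper":{"type":"array","items":{"type":"number"}}},"required":["translation","twist","gripper"]}

```bash
mkdir -p pics; ls; python3 - <<'E'
from bench import robot
import cv2,numpy as np
ims=[]
for c in ("scene","top"):
    im=robot.snapshot(c); cv2.imwrite(f"pics/{c}0.png",im[:,:,::-1])
    for n in ("lantern_foot","plinth_middle","lantern","plinth"):
        print(c,n,[(np.round(d["centre"],3).tolist(),round(d["score"],2)) for d in robot.spot_point(n,c)])
    m=robot.camera_model(c);R=cv2.Rodrigues(np.array(m["rvec"]))[0];print("campos",-R.T@np.array(m["tvec"]).ravel(),np.array(m["camera_matrix"])[0,0])
o=robot.get_obs();print(o["time"],o["tool_pos"],o["ee_rot"],o["width"])
E
```

```text
pics
scene lantern_foot [([0.518, -0.016, 0.058], 0.86), ([0.511, 0.085, 0.006], 0.56)]
scene plinth_middle [([0.364, 0.004, 0.048], 0.87), ([0.501, -0.031, 0.052], 0.85)]
scene lantern [([0.517, -0.02, 0.05], 0.84), ([0.52, 0.083, 0.003], 0.78), ([0.682, 0.104, -0.001], 0.47), ([0.501, -0.032, -0.002], 0.29)]
scene plinth [([0.501, -0.033, -0.0], 0.87), ([0.361, 0.002, 0.002], 0.7), ([0.46, -0.233, -0.001], 0.56)]
campos [0.93155644 0.47643052 0.46589237] 413.08991808240546
top lantern_foot [([0.518, -0.023, 0.055], 0.78), ([0.514, 0.083, 0.01], 0.63), ([0.507, -0.031, -0.0], 0.32)]
top plinth_middle [([0.502, -0.03, 0.048], 0.91), ([0.363, -0.001, 0.054], 0.67)]
top lantern [([0.514, -0.018, 0.05], 0.78), ([0.511, 0.084, 0.002], 0.78)]
top plinth [([0.365, 0.002, -0.003], 0.92), ([0.504, -0.031, -0.0], 0.82)]
campos [ 0.38775997 -0.00223949  1.07128847] 493.03750704819765
0.5 [ 0.24308066 -0.49336431  0.40466576] [3.14157186e+00 3.71761966e-05 4.57803717e-01] 0.09401863241586365
```

View pics/top0.png

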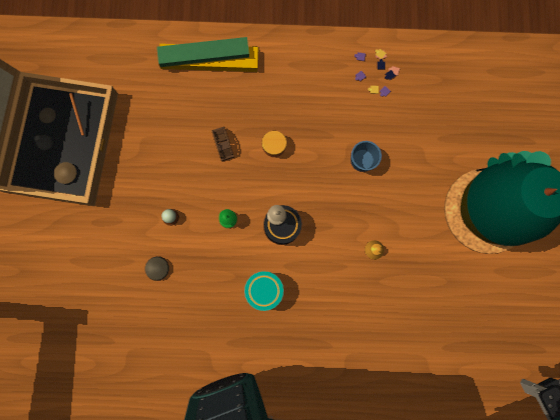

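View pics/scene0.png

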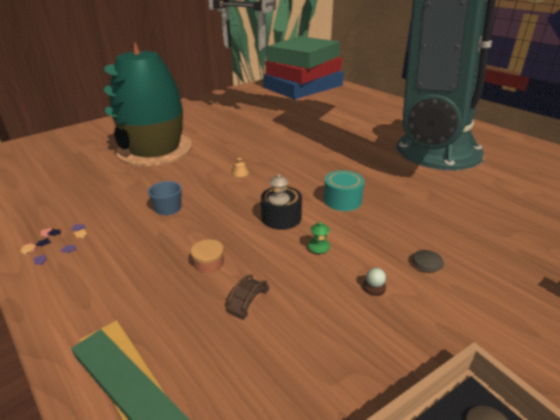

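The top view shows the grey lantern at about (277,214) on the dark plinth, whose brass ring is centred near (282,225). The green and turquoise look-alikes are at (228,218) and (264,291), and the burner and box are far to either side. The scene view agrees. I'll approach with the gripper closing.

>>> play_rows:
  translation:
    - [0.62, -0.62, 0]
    - [0.62, -0.62, 0]
    - [0.62, -0.62, 0]
    - [0.62, -0.62, 0]
    - [0.62, -0.62, 0]
    - [0.62, -0.62, 0]
    - [0.62, -0.62, 0]
    - [0.62, -0.62, 0]
  twist:
    - [0, 0, 0]
    - [0, 0, 0]
    - [0, 0, 0]
    - [0, 0, 0]
    - [0, 0, 0]
    - [0, 0, 0]
    - [0, 0, 0]
    - [0, 0, 0]
  gripper: [-1, -1, -1, -1, -1, -1, -1, -1]

```text
time: 1.3
tool_pos: [0.3334, -0.2263, 0.4049]
ee_rot: [3.141, -0.0, 0.457]
wrist_force: [-0.3, 0.1, -0.3]
width: 0.034
finger_force: 0.0
```

>>> play_rows:
  translation:
    - [0.62, -0.62, 0]
    - [0.62, -0.62, 0]
    - [0.62, -0.62, 0]
    - [0.62, -0.62, 0]
    - [0.62, -0.62, 0]
    - [0.62, -0.62, 0]
    - [0, 0, 0]
    - [0, 0, 0]
  twist:
    - [0, 0, 0]
    - [0, 0, 0]
    - [0, 0, 0]
    - [0, 0, 0]
    - [0, 0, 0]
    - [0, 0, 0]
    - [0, 0, 0]
    - [0, 0, 0]
  gripper: [-1, -1, -1, -1, -1, -1, -1, -1]

```text
time: 2.1
tool_pos: [0.4011, -0.028, 0.4047]
ee_rot: [3.141, 0.0, 0.46]
wrist_force: [0.5, -0.5, -0.5]
width: 0.0008
finger_force: 0.0
```

```bash
python3 - <<'E'
from bench import robot
import cv2,numpy as np
o=robot.get_obs();print(o["time"],o["tool_pos"],o["ee_rot"],o["width"])
m=robot.camera_model("wrist");R=cv2.Rodrigues(np.array(m["rvec"]))[0];print("campos",-R.T@np.array(m["tvec"]).ravel(),R[2])
print(cv2.projectPoints(np.array([[.502,-.031,.05],[.517,-.019,.058]]),m["rvec"],m["tvec"],m["camera_matrix"],None)[0])
im=robot.snapshot("wrist");cv2.imwrite("pics/w1.png",im[:,:,::-1])
for n in ("lantern_foot","plinth_middle"):
    print(n,[(np.round(d["centre"],4).tolist(),round(d["score"],2)) for d in robot.spot_point(n,"wrist")])
E
```

```text
2.1 [ 0.4010644  -0.02800665  0.40474317] [3.14092656e+00 3.24317449e-04 4.59868808e-01] 0.0007927606385663697
campos [0.46482494 0.00379724 0.38393206] [-0.22484717 -0.11140855 -0.96800407]
[[[327.2544734  114.67543195]]

 [[325.08653533  95.23349168]]]
lantern_foot [([0.5197, -0.0222, 0.0619], 0.69), ([0.5159, 0.0828, 0.0036], 0.61)]
plinth_middle [([0.3609, 0.0001, 0.0569], 0.73), ([0.5005, -0.035, 0.0502], 0.71), ([0.4042, 0.2312, -0.0018], 0.22)]
```

View pics/w1.png

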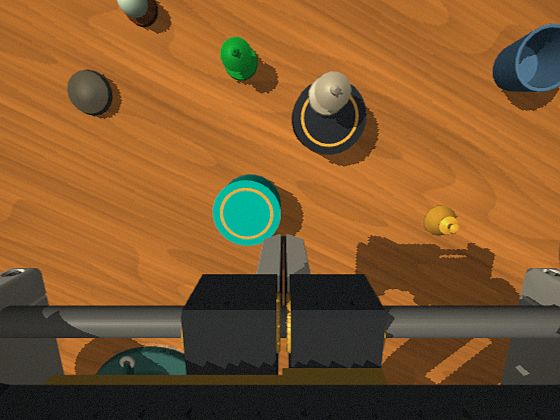

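The wrist view shows the lantern roof at about (331,90), overlapping the upper edge of the ring, which is centred near (329,117). The fingers are shut. I'll measure the offset by fitting the ring and the lantern silhouette.

```bash
cat > meas.py <<'E'
from bench import robot
import cv2,numpy as np
from scipy.optimize import minimize,least_squares
PART=[[(12,0),(20,8),(18,15)],[(7,15),(7,27)],[(13,27),(13,44)],[(17,44),(2,60)]]
a=np.linspace(0,2*np.pi,48,endpoint=False)
def measure(cam,p0=(.502,-.031),l0=(.517,-.019),save=None):
    m=robot.camera_model(cam);im=robot.snapshot(cam)
    K=np.array(m["camera_matrix"]);R=cv2.Rodrigues(np.array(m["rvec"]))[0];t=np.array(m["tvec"]).reshape(3)
    C=-R.T@t
    def back(uv,z):
        d=np.c_[uv,np.ones(len(uv))]@np.linalg.inv(K).T@R
        return (C+d*((z-C[2])/d[:,2])[:,None])[:,:2]
    proj=lambda P:cv2.projectPoints(np.asarray(P,float),m["rvec"],m["tvec"],K,None)[0][:,0]
    def sil(x,y,S=8):
        k=np.zeros((420*4,560*4),np.uint8)
        for p in PART:
            P=np.concatenate([np.c_[x+r*1e-3*np.cos(a),y+r*1e-3*np.sin(a),np.full(48,.05+h*1e-3)] for r,h in p])
            cv2.fillConvexPoly(k,np.round(cv2.convexHull((proj(P)*4+1.5).astype(np.float32))).astype(np.int32),255)
        return cv2.resize(k,(560,420),interpolation=cv2.INTER_AREA)/255.
    hsv=cv2.cvtColor(im,cv2.COLOR_RGB2HSV).astype(int)
    vv,uu=np.mgrid[:420,:560];uv=np.c_[uu.ravel(),vv.ravel()]
    w=back(uv,.05);near=np.hypot(*(w-p0).T).reshape(420,560)
    s0=cv2.dilate(sil(*l0),np.ones((7,7)))>0
    br=(near<.036)&(hsv[...,1]>90)&(hsv[...,2]>100)&~(cv2.dilate(sil(*l0),np.ones((3,3)))>0.2)
    q=w[br.ravel()]
    f=least_squares(lambda c:np.hypot(*(q-c).T)-.0295,p0,loss="soft_l1",f_scale=.001)
    reg=cv2.dilate(sil(*l0),np.ones((15,15)))>0
    g=((hsv[...,1]<75)&(hsv[...,2]>75)&reg).astype(np.uint8)
    g=cv2.morphologyEx(g,cv2.MORPH_CLOSE,np.ones((5,5),np.uint8)).astype(float)
    # weights: only region
    r=minimize(lambda p:np.abs(sil(*(p*1e-3))-g)[reg].sum(),np.array(l0)*1e3,method="Nelder-Mead",options=dict(initial_simplex=np.array(l0)*1e3+np.array([[-3,-3],[4,0],[0,4]]),xatol=.05))
    l=r.x*1e-3
    o=(l-f.x)*1e3
    print(cam,"ring",f.x.round(4),len(q),"res",round(np.abs(f.fun).mean()*1e3,2),"lantern",l.round(4),"cost",round(r.fun,1),"of",g.sum(),"OFF mm",o.round(1),round(np.hypot(*o),1),"ang",round(np.arctan2(o[1],o[0]),3))
    if save:
        v=im.copy();v[br]=[255,0,255]
        cs=cv2.findContours((sil(*l)>.5).astype(np.uint8),0,2)[0];cv2.drawContours(v,cs,-1,(255,0,0),1)
        c=proj([[*f.x,.05]])[0].astype(int)
        y0,x0=np.clip(c[1]-60,0,300),np.clip(c[0]-60,0,440)
        tile=lambda z:cv2.resize(z[y0:y0+120,x0:x0+120],(390,390),interpolation=0)
        cv2.imwrite(save,np.hstack([tile(v),tile(im)])[:,:,::-1])
    return f.x,l
E
python3 - <<'E'
from meas import *
o=robot.get_obs()
measure("wrist",save="pics/m1.png");measure("top");measure("scene")
E
```

```text
wrist ring [ 0.5008 -0.034 ] 415 res 0.91 lantern [ 0.5171 -0.0207] cost 105.7 of 1396.0 OFF mm [16.3 13.3] 21.0 ang 0.684
top ring [ 0.5012 -0.0351] 37 res 0.85 lantern [ 0.4586 -0.0425] cost 4.0 of 4.0 OFF mm [-42.6  -7.4] 43.2 ang -2.969
scene ring [ 0.5032 -0.0317] 48 res 1.36 lantern [ 0.5204 -0.0171] cost 145.0 of 366.0 OFF mm [17.2 14.6] 22.6 ang 0.702
```

View pics/m1.png

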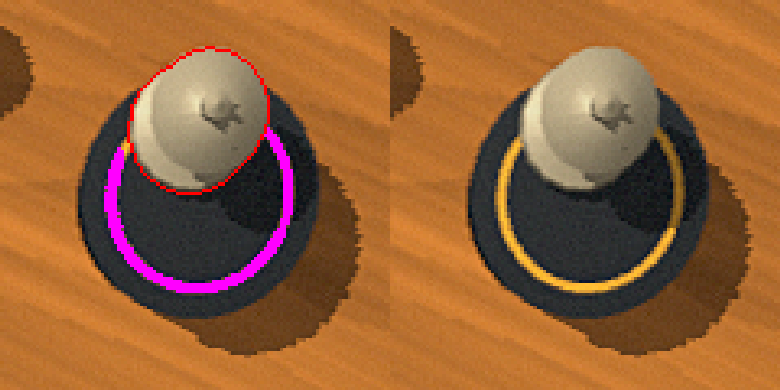

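The overlay matches well: the lantern is 21 mm off the ring centre, towards azimuth 0.684. I'll turn to that yaw, go to the far side of the lantern, and descend off the plinth edge.

>>> play_rows:
  translation:
    - [0, 0, 0]
    - [0, 0, 0]
    - [0, 0, 0]
    - [0.85, 0.42, 0]
    - [0.85, 0.42, 0]
    - [0.85, 0.43, 0]
    - [0.85, 0.43, 0]
    - [0, 0, 0]
  twist:
    - [0, 0, -1]
    - [0, 0, -1]
    - [0, 0, -0.24]
    - [0, 0, 0]
    - [0, 0, 0]
    - [0, 0, 0]
    - [0, 0, 0]
    - [0, 0, 0]
  gripper: [-1, -1, -1, -1, -1, -1, -1, -1]

```text
time: 3.2
tool_pos: [0.5528, 0.0045, 0.402]
ee_rot: [-3.139, 0.002, 0.681]
wrist_force: [-0.5, 0.2, 0.2]
width: 0.0006
finger_force: 0.0
```

```bash
python3 - <<'E'
from meas import *
o=robot.get_obs();print(o["tool_pos"],o["ee_rot"])
d=np.array([.775,.632]);print("along,lat mm",(o["tool_pos"][:2]-np.array([.5008,-.034]))@np.array([[.775,.632],[.632,-.775]]).T*1e3)
E
```

```text
[0.55275258 0.00452293 0.40204835] [-3.13939358e+00  1.75657528e-03  6.80940483e-01]
along,lat mm [64.60974105  2.97876264]
```

>>> play_rows:
  translation:
    - [0, -0.07, 0.6]
    - [0, 0, 0.8]
    - [0, 0, 0.8]
    - [0, 0, 0.8]
    - [0, 0, 0.5]
    - [0, 0, 0]
    - [0, 0, 0]
    - [0, 0, 0]
  twist:
    - [0, 0, 0]
    - [0, 0, 0]
    - [0, 0, 0]
    - [0, 0, 0]
    - [0, 0, 0]
    - [0, 0, 0]
    - [0, 0, 0]
    - [0, 0, 0]
  gripper: [-1, -1, -1, -1, -1, -1, -1, -1]

```text
time: 4.0
tool_pos: [0.5482, 0.0063, 0.2669]
ee_rot: [3.139, -0.003, 0.681]
wrist_force: [-0.4, -0.8, 0.7]
width: 0.0005
finger_force: 0.0
```

```bash
cat >> meas.py <<'E'
def pose(c=(.5008,-.034),e=(.775,.632)):
    o=robot.get_obs();p=o["tool_pos"];v=(p[:2]-np.array(c))*1e3
    print("t",round(o["time"],2),"tipz",round(p[2]-.199,4),"rot",np.round(o["ee_rot"],3),"along",round(v@e,1),"lat",round(v@np.array([e[1],-e[0]]),1),"F",np.round(o["wrist_force"],1))
E
python3 - <<'E'
from meas import *
print(robot.tcp_to_tips);pose()
im=robot.snapshot("wrist");cv2.imwrite("pics/w2.png",im[:,:,::-1])
E
```

```text
0.1992
t 4.0 tipz 0.0679 rot [ 3.139e+00 -3.000e-03  6.810e-01] along 62.2 lat -1.3 F [-0.4 -0.8  0.7]
```

View pics/w2.png

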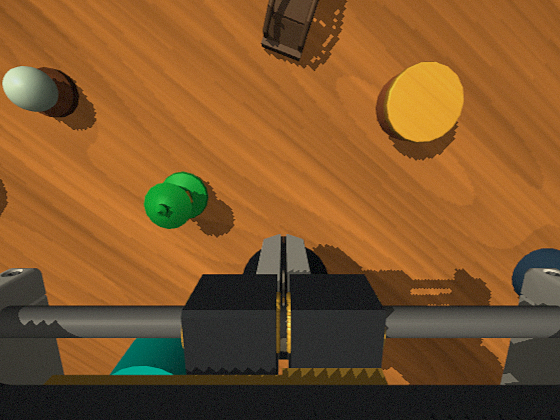

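The fingers hang centred in front of the plinth (about 284,250), clear of the green lantern at (175,200) and everything else. Now down to foot height and close in.

>>> play_rows:
  translation:
    - [0, 0.03, 0.17]
    - [0, 0, 0.16]
    - [0, 0, 0]
    - [-0.04, 0, 0]
    - [-0.04, 0, 0]
    - [-0.04, 0, 0]
    - [-0.04, 0, 0]
    - [0, 0, 0]
  twist:
    - [0, 0, 0]
    - [0, 0, 0]
    - [0, 0, 0]
    - [0, 0, 0]
    - [0, 0, 0]
    - [0, 0, 0]
    - [0, 0, 0]
    - [0, 0, 0]
  gripper: [-1, -1, -1, -1, -1, -1, -1, -1]

```text
time: 4.85
tool_pos: [0.5434, 0.0015, 0.2516]
ee_rot: [3.141, -0.0, 0.682]
wrist_force: [-0.5, 0.2, -0.4]
width: 0.0005
finger_force: 0.0
```

```bash
python3 -c "
from meas import *
pose()"
```

```text
t 4.85 tipz 0.0526 rot [ 3.141 -0.     0.682] along 55.5 lat -0.6 F [-0.5  0.2 -0.4]
```

>>> play_rows:
  translation:
    - [0, 0, -0.04]
    - [-0.03, 0, 0]
    - [-0.03, 0, 0]
    - [-0.03, 0, 0]
    - [-0.03, 0, 0]
    - [-0.03, 0, 0]
    - [-0.03, 0, 0]
    - [-0.03, 0, 0]
  twist:
    - [0, 0, 0]
    - [0, 0, 0]
    - [0, 0, 0]
    - [0, 0, 0]
    - [0, 0, 0]
    - [0, 0, 0]
    - [0, 0, 0]
    - [0, 0, 0]
  gripper: [-1, -1, -1, -1, -1, -1, -1, -1]

```text
time: 5.65
tool_pos: [0.537, -0.0037, 0.2531]
ee_rot: [3.141, -0.0, 0.682]
wrist_force: [0.4, 0.6, 1.9]
width: 0.0007
finger_force: 0.3
```

```bash
python3 - <<'E'
from meas import *
pose()
im=robot.snapshot("scene");cv2.imwrite("pics/s2.png",cv2.resize(im[120:260,200:370,::-1],None,fx=4,fy=4,interpolation=cv2.INTER_CUBIC))
E
```

```text
t 5.65 tipz 0.0541 rot [ 3.141 -0.     0.682] along 47.2 lat -0.6 F [0.4 0.6 1.9]
```

View pics/s2.png

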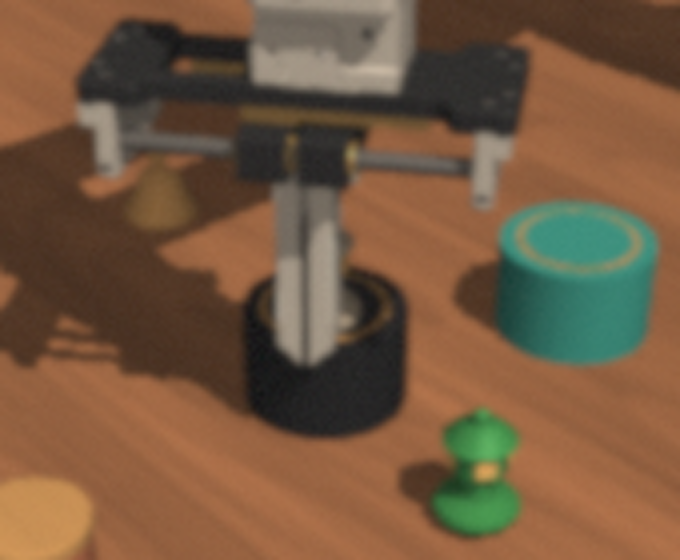

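The view shows the fingers at the plinth's near rim with the lantern upright just behind them, in light contact. I'll keep pushing slowly.

>>> play_rows:
  translation:
    - [-0.03, 0, 0]
    - [-0.03, 0, 0]
    - [-0.03, 0, 0]
    - [-0.03, 0, 0]
    - [-0.03, 0, 0]
    - [-0.03, 0, 0]
    - [-0.03, 0, 0]
    - [-0.03, 0, 0]
  twist:
    - [0, 0, 0]
    - [0, 0, 0]
    - [0, 0, 0]
    - [0, 0, 0]
    - [0, 0, 0]
    - [0, 0, 0]
    - [0, 0, 0]
    - [0, 0, 0]
  gripper: [-1, -1, -1, -1, -1, -1, -1, -1]

```text
time: 6.5
tool_pos: [0.5295, -0.0098, 0.2531]
ee_rot: [3.141, 0.0, 0.682]
wrist_force: [0.9, 1.3, 0.4]
width: 0.0003
finger_force: 0.3
```

>>> play_rows:
  translation:
    - [-0.03, 0, 0]
    - [-0.03, 0, 0]
    - [-0.02, 0, 0]
    - [0, 0, 0]
    - [0.1, 0, 0]
    - [0.4, 0, 0]
    - [0.4, 0, 0]
    - [0, 0, 0]
  twist:
    - [0, 0, 0]
    - [0, 0, 0]
    - [0, 0, 0]
    - [0, 0, 0]
    - [0, 0, 0]
    - [0, 0, 0]
    - [0, 0, 0]
    - [0, 0, 0]
  gripper: [-1, -1, -1, -1, -1, -1, -1, -1]

```text
time: 7.3
tool_pos: [0.5565, 0.0123, 0.2531]
ee_rot: [3.141, -0.001, 0.684]
wrist_force: [-0.5, 0.2, 0.2]
width: 0.0006
finger_force: 0.0
```

>>> play_rows:
  translation:
    - [0, 0, -0.9]
    - [0, 0, -0.9]
    - [0, 0, -0.9]
    - [-0.9, 0, -0.9]
    - [-0.9, 0, 0]
    - [-0.9, 0, 0]
    - [-0.9, 0, 0]
    - [0, 0, 0]
  twist:
    - [0, 0, 0]
    - [0, 0, 0]
    - [0, 0, 0]
    - [0, 0, 0]
    - [0, 0, 0]
    - [0, 0, 0]
    - [0, 0, 0]
    - [0, 0, 0]
  gripper: [-1, -1, -1, -1, -1, -1, -1, -1]

```text
time: 8.1
tool_pos: [0.4416, -0.0808, 0.3968]
ee_rot: [3.141, 0.001, 0.678]
wrist_force: [-0.2, 1.6, 0.6]
width: 0.0004
finger_force: 0.0
```

```bash
python3 - <<'E'
from meas import *
pose()
for l0 in ((.506,-.028),):
    measure("wrist",p0=(.5008,-.034),l0=l0,save="pics/m2.png");pose()
E
```

```text
t 8.1 tipz 0.1978 rot [3.141e+00 1.000e-03 6.780e-01] along -75.5 lat -1.1 F [-0.2  1.6  0.6]
wrist ring [ 0.501  -0.0339] 517 res 0.91 lantern [ 0.5035 -0.0302] cost 71.5 of 1209.0 OFF mm [2.6 3.6] 4.5 ang 0.959
t 8.15 tipz 0.1978 rot [ 3.141 -0.     0.679] along -74.1 lat -1.0 F [-0.4 -0.2  1.4]
```

View pics/m2.png

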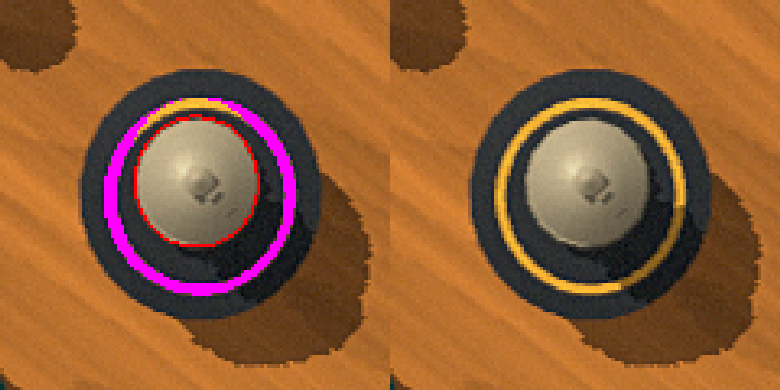

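The lantern is now upright inside the ring, about 4.5 mm up-left of its centre in this view. I'll refine the measurement before the last tap.

```bash
python3 - <<'E'
from meas import *
a_=[measure("wrist",p0=(.501,-.034),l0=(.5035,-.0302)) for _ in range(2)]
measure("scene",p0=(.503,-.032),l0=(.506,-.028),save="pics/m3.png")
for c in ("wrist","top","scene"):
    if c=="top": robot.snapshot(c)
    for n in ("lantern_foot","plinth_middle"):
        print(c,n,[(np.round(d["centre"],4).tolist(),round(d["score"],2)) for d in robot.spot_point(n,c)][:2])
E
```

```text
wrist ring [ 0.5009 -0.034 ] 615 res 0.92 lantern [ 0.5035 -0.0302] cost 71.6 of 1176.0 OFF mm [2.7 3.8] 4.7 ang 0.965
wrist ring [ 0.5009 -0.034 ] 611 res 0.92 lantern [ 0.5034 -0.0301] cost 69.9 of 1178.0 OFF mm [2.5 3.9] 4.6 ang 0.999
scene ring [ 0.503  -0.0317] 111 res 1.53 lantern [ 0.5074 -0.0256] cost 141.2 of 352.0 OFF mm [4.4 6.2] 7.6 ang 0.949
wrist lantern_foot [([0.518, 0.083, 0.0066], 0.81), ([0.5071, -0.0303, 0.0583], 0.79)]
wrist plinth_middle [([0.3607, 0.0005, 0.0496], 0.89), ([0.5009, -0.0352, 0.0496], 0.79)]
top lantern_foot [([0.513, 0.0846, 0.0097], 0.58), ([0.5049, -0.0323, 0.051], 0.54)]
top plinth_middle [([0.5044, -0.0341, 0.048], 0.57)]
scene lantern_foot [([0.5056, -0.0289, 0.0591], 0.95), ([0.5111, 0.0882, 0.0075], 0.78)]
scene plinth_middle [([0.5026, -0.0334, 0.0456], 0.83), ([0.3657, 0.003, 0.0485], 0.62)]
```

View pics/m3.png

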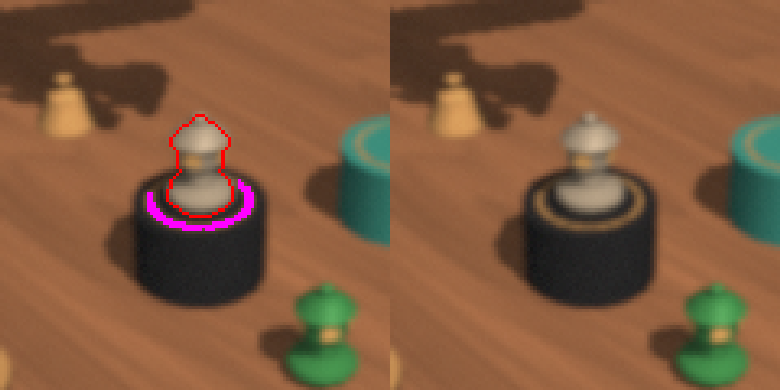

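Both views put the lantern upright about 4.6 mm off at azimuth ≈0.97; the scene fit is rough, since the shaded underside is missed. I'll turn to that azimuth for the last tap.

>>> play_rows:
  translation:
    - [0, 0, 0]
    - [0, 0, 0]
    - [0, 0, 0]
    - [0.8, 0.14, 0]
    - [0.8, 0.14, 0]
    - [0.8, 0.14, 0]
    - [0.8, 0.14, 0]
    - [0, 0, 0]
  twist:
    - [0, 0, -1]
    - [0, 0, -1]
    - [0, 0, -0.9]
    - [0, 0, 0]
    - [0, 0, 0]
    - [0, 0, 0]
    - [0, 0, 0]
    - [0, 0, 0]
  gripper: [-1, -1, -1, -1, -1, -1, -1, -1]

```text
time: 9.45
tool_pos: [0.5362, 0.0161, 0.3955]
ee_rot: [-3.14, -0.001, 0.976]
wrist_force: [-0.7, -1.1, 0.8]
width: 0.0007
finger_force: 0.0
```

>>> play_rows:
  translation:
    - [0, 0, 0.6]
    - [0, 0, 0.8]
    - [0, 0, 0.8]
    - [0, 0, 0.8]
    - [0, 0, 0.4]
    - [0, 0, 0]
    - [0, 0, 0]
    - [0, 0, 0]
  twist:
    - [0, 0, 0]
    - [0, 0, 0]
    - [0, 0, 0]
    - [0, 0, 0]
    - [0, 0, 0]
    - [0, 0, 0]
    - [0, 0, 0]
    - [0, 0, 0]
  gripper: [-1, -1, -1, -1, -1, -1, -1, -1]

```text
time: 10.25
tool_pos: [0.5349, 0.0135, 0.2623]
ee_rot: [3.139, -0.001, 0.972]
wrist_force: [0.5, -0.4, -0.2]
width: 0.0004
finger_force: 0.0
```

```bash
python3 -c "
from meas import *
pose((.5009,-.034),(.565,.825))"
```

```text
t 10.25 tipz 0.0633 rot [ 3.139e+00 -1.000e-03  9.720e-01] along 58.4 lat 1.2 F [ 0.5 -0.4 -0.2]
```

>>> play_rows:
  translation:
    - [0, -0.03, 0.17]
    - [0, 0, 0]
    - [-0.1, 0, 0]
    - [-0.1, 0, 0]
    - [-0.1, 0, 0]
    - [-0.05, 0, 0]
    - [0, 0, 0]
    - [0, 0, 0]
  twist:
    - [0, 0, 0]
    - [0, 0, 0]
    - [0, 0, 0]
    - [0, 0, 0]
    - [0, 0, 0]
    - [0, 0, 0]
    - [0, 0, 0]
    - [0, 0, 0]
  gripper: [-1, -1, -1, -1, -1, -1, -1, -1]

```text
time: 11.05
tool_pos: [0.5255, 0.0027, 0.2537]
ee_rot: [3.141, -0.0, 0.972]
wrist_force: [-1.0, -0.8, -0.0]
width: 0.0006
finger_force: 0.0
```

```bash
python3 -c "
from meas import *
pose((.5009,-.034),(.565,.825))"
```

```text
t 11.05 tipz 0.0547 rot [ 3.141 -0.     0.972] along 44.2 lat -0.4 F [-1.  -0.8 -0. ]
```

>>> play_rows:
  translation:
    - [-0.03, 0, 0]
    - [-0.03, 0, 0]
    - [-0.03, 0, 0]
    - [-0.03, 0, 0]
    - [-0.03, 0, 0]
    - [-0.03, 0, 0]
    - [-0.03, 0, 0]
    - [-0.03, 0, 0]
  twist:
    - [0, 0, 0]
    - [0, 0, 0]
    - [0, 0, 0]
    - [0, 0, 0]
    - [0, 0, 0]
    - [0, 0, 0]
    - [0, 0, 0]
    - [0, 0, 0]
  gripper: [-1, -1, -1, -1, -1, -1, -1, -1]

```text
time: 11.85
tool_pos: [0.52, -0.0052, 0.2536]
ee_rot: [3.142, 0.0, 0.972]
wrist_force: [-0.4, -0.4, -1.0]
width: 0.0003
finger_force: 0.0
```

>>> play_rows:
  translation:
    - [-0.03, 0, 0]
    - [-0.03, 0, 0]
    - [-0.02, 0, 0]
    - [-0.02, 0, 0]
    - [0, 0, 0]
    - [0, 0, 0]
  twist:
    - [0, 0, 0]
    - [0, 0, 0]
    - [0, 0, 0]
    - [0, 0, 0]
    - [0, 0, 0]
    - [0, 0, 0]
  gripper: [-1, -1, -1, -1, -1, -1]

```text
time: 12.45
tool_pos: [0.5178, -0.0084, 0.2536]
ee_rot: [3.141, 0.0, 0.972]
wrist_force: [-0.0, 0.4, 1.2]
width: 0.0001
finger_force: 0.2
```

```bash
python3 -c "
from meas import *
pose((.5009,-.034),(.565,.825))"
```

```text
t 12.45 tipz 0.0546 rot [3.141 0.    0.972] along 30.7 lat -0.5 F [-0.   0.4  1.2]
```

Reached 30.7 mm, as planned. Now retract gently, raise, and move to the opposite side to look.

>>> play_rows:
  translation:
    - [0.1, 0, 0]
    - [0.4, 0, 0]
    - [0.4, 0, 0]
    - [0, 0, -0.8]
    - [0, 0, -0.9]
    - [0, 0, -0.9]
    - [0, 0, -0.9]
    - [0, 0, 0]
  twist:
    - [0, 0, 0]
    - [0, 0, 0]
    - [0, 0, 0]
    - [0, 0, 0]
    - [0, 0, 0]
    - [0, 0, 0]
    - [0, 0, 0]
    - [0, 0, 0]
  gripper: [-1, -1, -1, -1, -1, -1, -1, -1]

```text
time: 13.25
tool_pos: [0.5395, 0.0226, 0.4004]
ee_rot: [3.131, -0.007, 0.973]
wrist_force: [-0.3, -0.6, 0.6]
width: 0.0004
finger_force: 0.0
```

>>> play_rows:
  translation:
    - [-0.9, 0, 0]
    - [-0.9, 0, 0]
    - [-0.9, 0, 0]
    - [-0.9, 0, 0]
    - [0, 0, 0]
    - [0, 0, 0]
  twist:
    - [0, 0, 0]
    - [0, 0, 0]
    - [0, 0, 0]
    - [0, 0, 0]
    - [0, 0, 0]
    - [0, 0, 0]
  gripper: [-1, -1, -1, -1, -1, -1]

```text
time: 13.85
tool_pos: [0.4572, -0.0974, 0.3929]
ee_rot: [-3.141, -0.0, 0.971]
wrist_force: [0.3, 0.7, 0.4]
width: 0.0001
finger_force: 0.0
```

```bash
python3 - <<'E'
from meas import *
for _ in range(2): measure("wrist",p0=(.501,-.034),l0=(.501,-.034),save="pics/m4.png")
measure("scene",p0=(.503,-.032),l0=(.503,-.032));pose()
E
```

```text
wrist ring [ 0.5009 -0.0341] 621 res 0.91 lantern [ 0.5012 -0.0333] cost 69.0 of 1199.0 OFF mm [0.3 0.8] 0.8 ang 1.168
wrist ring [ 0.5008 -0.0341] 616 res 0.9 lantern [ 0.5013 -0.0333] cost 69.7 of 1191.0 OFF mm [0.4 0.8] 0.9 ang 1.063
scene ring [ 0.5029 -0.0319] 112 res 1.52 lantern [ 0.5048 -0.0285] cost 142.6 of 346.0 OFF mm [1.9 3.4] 3.9 ang 1.058
t 14.0 tipz 0.1941 rot [-3.141 -0.     0.973] along -73.0 lat 21.3 F [-0.2 -0.1 -0.5]
```

View pics/m4.png

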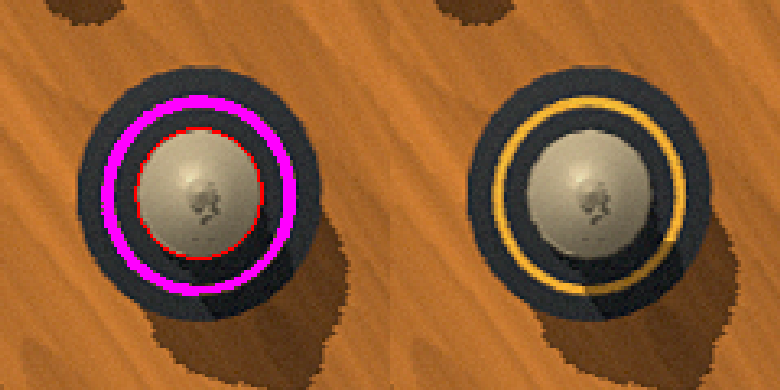

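The overhead view (camera almost directly above the plinth) shows the lantern disc at about (589,194) inside the ring at (590,195). The offset is about 0.9 mm, the plinth hasn't moved and the hand is clear. Handing in.

```bash
python3 -c "
from bench import robot
print(robot.close_job())"
```

```text
the job is handed in; nothing more can be done
None
```

The lantern stands upright in the brass ring, about 1 mm off centre by the overhead wrist camera (a rougher fit from the scene camera read 3.9 mm). It took two slow taps at the foot and about 14 s; the plinth did not shift, nothing else was touched, the hand is clear, and the job is handed in.

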